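Fit the light sensor clamp and hold the light-box shutter half open

ROBOT

A 7-joint arm with a two-finger parallel gripper is mounted at the origin on a cart in front of the work surface, level with it; the furniture and walls round the work are solid. World frame = base frame: x ahead of the robot, y to its left, z up, the work surface at z = 0. Lengths are in m, angles in rad, forces in N, time in s.
With the tool pointing down it reaches from about 0.35 to 0.9 m from the base axis. Payload 8.1 kg.
Tool frame: the origin (TCP) lies where the fingers leave the gripper's body, on its centre line; the fingertips stand 66 mm ahead of it and the grasp point (between the pads) lies 47 mm ahead of it; z points along the fingers, y is the line along which they close (so a half turn about z gives the same grasp; the last joint's range is limited). The gripper opens to 92 mm and grips with 3 to 60 N. Pads are 19 mm wide; open, the fingers measure 130 mm over their backs; the gripper's body (75 mm by 190 mm) begins 47 mm behind the grasp point.
Start: joints at [1.043, 0.434, 0.025, 1.573, -0.012, 1.134, -0.075], TCP at [0.258, -0.569, 0.292] pointing down, gripper open.
Joint ranges: [-2.62, 2.62], [-0.44, 2.09], [-1.27, 1.32], [0.08, 2.57], [-1.32, 4.46], [0.12, 2], [-2.74, 2.74]. Speed limits (rad/s): [2.22, 2.22, 3.01, 3.01, 3.14, 3.14, 3.14].

INTERFACE

Orientations are given as a rotation vector (axis times angle).
In Python, from cell import arm gives the robot as it stands.
- The arm moves only by the tool send_rows, never from a script. Its argument "motion" is text: rows parted by semicolons, each of 7 numbers parted by spaces: the closure, from 0 (fully open) to 1 (shut), then the shift along the world's x, y, z in m, then the turn, a rotation vector about the world's x, y, z in degrees. A call has 1 to 5 rows; each row shifts and turns the commanded pose from where the row before left it; what a row does not reach is not made up. A row lasts 1/8 s, in which the tool goes at most 62.5 mm and 10.7 degrees, less where a joint would pass 70% of its speed; a pose out of reach is approached as far as the arm can. A call is refused whole if a number of a shift passes 0.0625 or a number of a turn 10.7, either way. A call with a gripper value outside its range is refused whole. The fingers move at their own pace and stop on an object; "force" is the grip in N (left out, the last holds). Time passes only in rows, so rows that do not move let the fingers close. It gives the time, the measured TCP pose, the force, the opening and the grip force at its end, in the units of the state.
- arm.observe(): the state, without advancing time (a new reading comes with each control period).
- arm.get_image(name): name is "scene" or "top" or "wrist"; returns (picture, depth): 480x640x3 uint8, blue, green, red; 480x640 float32, m along the optical axis (not along the pixel's ray), 0 where there is no reading.
- arm.camera_model(name): a dict with "fx", "fy", "cx", "cy" (pixels), "D" ([k1, k2, p1, p2, k3] as OpenCV has them; the pictures are not rectified), "view" (4x4, takes a point from world to camera coordinates). Camera axes: x right, y down, z forward; pixel columns grow to the right and rows downward; lengths in m; the calibration is good to about 2 mm. A picture is of the moment at which its call begins: read the wrist's pose just before it. camera_model takes no time and is no camera call; for the wrist camera it gives the pose at the moment of the call.
- arm.sign_off(): hands the job in; it is judged then, once.
The state is a dict: "clock": time; "joints": joint angles; "dq": joint speeds; "joint_efforts": joint torques, N m; "position": TCP position; "ee_rot": TCP orientation; "force": force on the tool from outside, world axes, zero at the start; "ft_torque": the same for the moment, N m; "width": opening from 0.0 (shut) to 1.0 (fully open); "gripper_force": force on a finger pad.
Only numpy, scipy, OpenCV 4.12 (cv2) and the standard library are available. Lean on these libraries where they do the work, as an engineer would, in place of code of your own. Each camera call takes 0.05 s, during which the arm holds its last target. There are 200 camera calls.

TASK

Take the spring clamp with the light sensor off its stand and clip it onto the upright steel plate of the light box, well on the plate, pushed down to the deck, sensor facing the window, and let it go. Then slide the box's spring-loaded shutter to half open by its black grip and keep holding it there: the program finishes while still holding the shutter at half travel, because the spring closes it as soon as it is let go. Leave the other things on the bench where they are.

Things in the scene. Friction and masses are not known exactly. Their poses are not given: they have to be found in the camera images.
- light_box: Fixed low grey box, 160 x 270 mm (its x, y), deck 45 mm high; origin at the centre of its underside, z up. On the deck: a window 46 x 56 mm centred at x = -20, y = -75 mm, at the start covered by the aluminium shutter; guide rails along y at x = -56 and 16 mm, 10 mm high; an upright steel plate (plate_top); a dark spring barrel, 12 mm high, at x = 40, y = 66 to 132 mm.
- half_mark (a point): Broad middle one of three black marks on the light box's rail on the -x side of the shutter, 10 mm above the deck: the shutter's small pointer, level with the middle of its black grip, stands at it at half travel, and at the outer marks (30 mm either way) when closed and fully open.
- plate_top (a point): Middle of the top edge of the light box's upright steel plate. The plate is 6 mm thick (box x), 60 mm long (box y) and rises 32 mm above the deck. The window lies on its -x side (box frame).
- shutter (a joint): How far the shutter is open, m: 0 closed, 0.060 fully open, so 0.030 is half travel. It slides along the box's +y. A spring pulls it shut with 4 N at 0, 10 N at half and 16 N at full travel; it springs shut when released.
- shutter_grip (a point): Centre of the top face of the shutter's black grip: 24 mm (box x) by 16 mm (box y), top 45 mm above the deck, free to be gripped down to 10 mm above the deck. It moves with the shutter; closed it is at box x = -20, y = 30 mm.
- clip: Loose grey plastic spring clamp, 85 g, about 92 mm tall, 22 mm wide (its y), jaws down. Origin midway between the jaw tips, at their lower end, when the jaws grip a 6 mm plate; z up to the wings; x across the jaws (normal to the plate they grip). The pose is that of the near (-x) half, which carries the black sensor barrel, 14 mm thick, pointing along -x.
- clip_wings (a point): Middle between the clamp's two flat wings, 75 mm above the jaw tips; the wings reach from 50 to 91 mm. At rest they splay 0.18 rad each, 47 mm apart over the top. Pinched along the clamp's x from above (10 N or more) they come parallel, 30 mm over their outer faces, and the jaws open to about 20 mm at the tips; the near half, with this point, then leans 0.18 rad about the pin.
- clip_pivot (a point): Centre of the clamp's hinge pin, midway between its halves, 45 mm above the jaw tips; plates up to 35 mm deep fit in the jaws below it.
- clip_jaw (a joint): Opening of the clamp's jaws, rad: 0 when gripping a 6 mm plate, 0.36 fully open with the wings pinched parallel, -0.08 with nothing in the jaws.
- sensor_face (a point): Glass front of the sensor barrel, 34 mm from the middle of the clamp along its -x and 22 mm above the jaw tips.
- clip_stand: Fixed dark steel stand, base 70 x 80 x 12 mm, with an upright fin 6 mm thick (its x), 60 mm long (its y) rising 32 mm above the base; the clamp starts clipped on it, jaw tips on the base. Origin at the centre of its underside.
- petri: Bystander: round flat dish, 62 mm wide, 14 mm high. Leave it.
- tape: Bystander: roll of tape, 93 mm wide, 48 mm high. Leave it.
- cup: Bystander: lidded cup, 72 mm wide, 70 mm high. Leave it.
- comb: Bystander: flat gel comb, 35 x 100 x 8 mm. Leave it.
There are look-alikes about, which are no part of the job. Leave any green look-alike of the clip alone.

How it is judged:
By the outcome, as a careful person would: the job done as asked, in the order asked, and still so for the second after the job is handed in, while the arm keeps its last pose, push and grip.
It also fails if it takes over 42 s, if anything falls off the work surface, if the arm or the gripper's body presses on something with over 40 N, if the wrist force passes 120 N, or if a joint passes its speed limit or range.

## Working session

There is one attempt and no reset: what is moved stays moved. The work goes in short steps, Python scripts to look and compute and a tool call to move; the robot and the scene stay as the last step left them, time stands still between calls to the robot, and variables do not carry over. Pictures are saved under pics/ and viewed, at most 13 in all, crops included, and the job is handed in when it is done.

Besides the shell and the picture viewer there is one more tool, called after "Emit:" in YAML: its name, and indented under it one key for each argument. send_rows: Moves the arm, as the interface text tells. Its arguments: {"type":"object","properties":{"motion":{"type":"string"},"force":{"type":"number"}},"required":["motion"]}

```bash
mkdir -p pics; ls; python3 - <<'E'
from cell import arm
import cv2,numpy as np
s=arm.observe();print(s)
for n in("scene","top","wrist"):
    m=arm.camera_model(n);print(n,{k:np.round(v,4).tolist() for k,v in m.items()})
    p,d=arm.get_image(n);cv2.imwrite(f"pics/{n}0.png",p);np.save(f"pics/{n}0.npy",d)
E
```

```text
pics
{'clock': 0.0, 'joints': array([ 1.04338049,  0.43523862,  0.02495762,  1.57412247, -0.01158027,
        1.13399048, -0.07508579]), 'dq': array([ 0.0013149 ,  0.00094939, -0.00196386, -0.00044541,  0.00060575,
        0.00096094,  0.00073343]), 'joint_efforts': array([-2.52163200e-04, -6.67840862e+01,  9.85128209e-01, -3.14462042e+01,
       -6.05644472e-02,  4.28225286e-02,  2.08558299e-04]), 'position': array([ 0.25738086, -0.56908333,  0.29142519]), 'ee_rot': array([-3.06949726e+00, -6.61917086e-01,  7.73983161e-04]), 'force': array([ 0.44446335,  0.46570331, -0.5099464 ]), 'ft_torque': array([ 0.0235967 ,  0.00556306, -0.01826027]), 'gripper_force': 0.0, 'width': 0.9995135927015962}
scene {'fx': 496.6024, 'fy': 496.6024, 'cx': 309.659, 'cy': 240.0098, 'D': [-0.0203, 0.0, 0.0, 0.0, 0.0], 'view': [[-0.6571, -0.7536, -0.0172, 0.3211], [-0.5544, 0.4986, -0.6663, 0.4045], [0.5107, -0.4283, -0.7455, 0.9191], [0.0, 0.0, 0.0, 1.0]]}
top {'fx': 519.7655, 'fy': 519.7655, 'cx': 323.7221, 'cy': 236.5735, 'D': [-0.1487, 0.0, 0.0, 0.0, 0.0], 'view': [[-0.0073, -0.9999, -0.0071, -0.0863], [-0.9959, 0.0079, -0.0906, 0.5512], [0.0907, 0.0064, -0.9959, 1.1629], [0.0, 0.0, 0.0, 1.0]]}
wrist {'fx': 424.1871, 'fy': 424.1871, 'cx': 313.1559, 'cy': 237.4019, 'D': [-0.0171, 0.0, 0.0, 0.0, 0.0], 'view': [[0.4117, -0.9113, -0.0019, -0.6248], [-0.8678, -0.3927, 0.3046, -0.0387], [-0.2783, -0.1237, -0.9525, 0.3924], [0.0, 0.0, 0.0, 1.0]]}
```

View pics/top0.png

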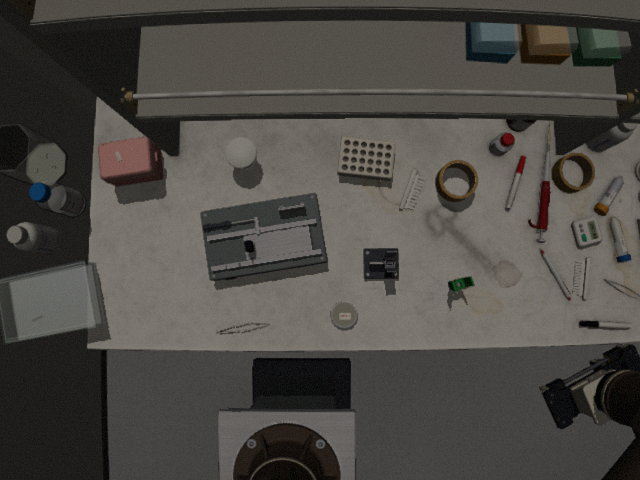

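View pics/scene0.png

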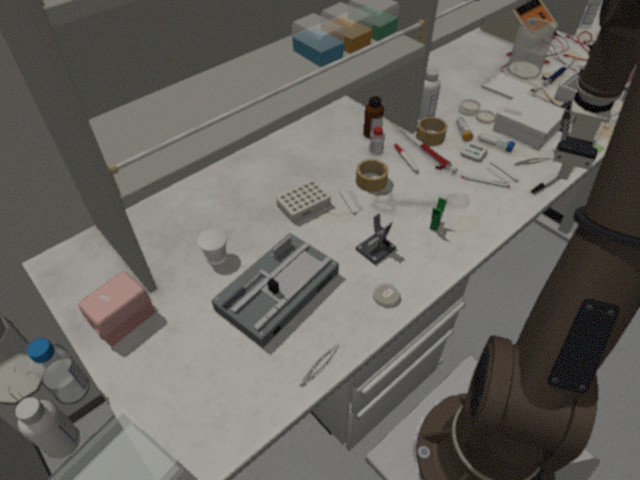

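The top view shows the light box at about (264,237), its grip at (249,247), its barrel at (230,225) and its plate near (292,211). The clamp on its stand is at (381,264) and the green look-alike at (460,284). Next I'll enlarge the details.

```bash
python3 - <<'E'
import cv2,numpy as np
t=cv2.imread("pics/top0.png");s=cv2.imread("pics/scene0.png")
def c(i,x,y,w,h,k):return cv2.resize(i[y:y+h,x:x+w],None,fx=k,fy=k,interpolation=cv2.INTER_CUBIC)
a=np.hstack([c(t,195,190,140,100,3),c(t,350,235,63,50,6)])
b=np.hstack([c(s,205,230,140,100,3),c(s,350,208,63,50,6)])
o=np.clip(np.vstack([a,b]).astype(float)*1.6,0,255).astype(np.uint8);print(o.shape);cv2.imwrite("pics/z1.png",o)
E
```

```text
(600, 798, 3)
```

View pics/z1.png

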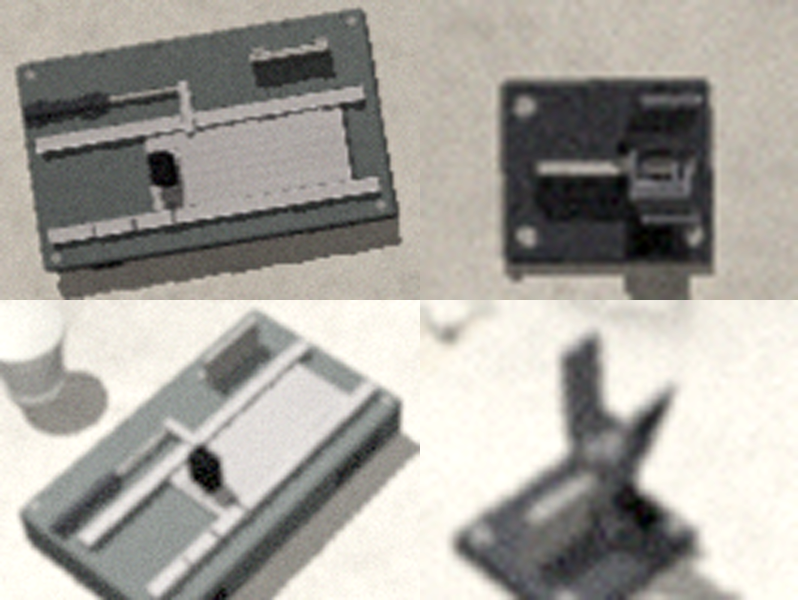

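The zoom shows the clip at the -y end of the fin with its wings above it. The box deck corners are in the top crop at (18,65), (360,10), (397,213) and (47,270). The sensor side can't be seen yet. I'll measure these points now.

```bash
cat > h.py <<'E'
import numpy as np,cv2
from scipy.spatial.transform import Rotation as R
def ray(m,uv):
    K=np.array([[m["fx"],0,m["cx"]],[0,m["fy"],m["cy"]],[0,0,1]])
    x=cv2.undistortPoints(np.array(uv,float).reshape(-1,1,2),K,np.array(m["D"],float)).reshape(-1,2)
    V=np.array(m["view"]);d=np.c_[x,np.ones(len(x))]@V[:3,:3]
    return -V[:3,:3].T@V[:3,3],d      # scale of d = depth
def atz(m,uv,z):
    c,d=ray(m,uv);z=np.broadcast_to(z,len(d));return c+d*((z-c[2])/d[:,2])[:,None]
def tri(a,b):  # two (m,uv): nearest points
    (c1,d1),(c2,d2)=ray(*a),ray(*b);o=[]
    for e,f in zip(d1,d2):
        s,t=np.linalg.lstsq(np.c_[e,-f],c2-c1,rcond=None)[0];p,q=c1+s*e,c2+t*f
        o.append(np.r_[(p+q)/2,np.linalg.norm(p-q)])
    return np.array(o)
def proj(m,P):
    K=np.array([[m["fx"],0,m["cx"]],[0,m["fy"],m["cy"]],[0,0,1]]);V=np.array(m["view"])
    return cv2.projectPoints(np.array(P,float).reshape(-1,1,3),cv2.Rodrigues(V[:3,:3])[0],V[:3,3],K,np.array(m["D"],float))[0].reshape(-1,2)
E
python3 - <<'E'
from h import *;from cell import arm
np.set_printoptions(precision=4,suppress=True)
T=arm.camera_model("top");S=arm.camera_model("scene")
C=np.array([(18,65),(360,10),(397,213),(47,270)])/3+[195,190]-.33
P=atz(T,C,.045);print(P, np.linalg.norm(np.diff(P,axis=0),axis=1))
L=np.array([(-80,0)]) 
# order: +x+y, +x-y, -x-y, -x+y
B=np.array([(.08,.135),(.08,-.135),(-.08,-.135),(-.08,.135)])
c=P[:,:2].mean(0);H=B.T@(P[:,:2]-c);th=np.arctan2(H[0,1]-H[1,0],H[0,0]+H[1,1]);
r=R.from_euler('z',th).as_matrix()[:2,:2];print("box",c,np.degrees(th),(B@r.T+c-P[:,:2])*1e3)
# scene check
SC=np.array([(253,308),(402,398)])/3+[205,130];SC[:,1]=np.array([8,98])/3+230-.33
print(atz(S,SC,.045))
# triangulate features: plate top ends, grip top
tp=np.array([(252,46),(327,41),(163,160)])/3+[195,190]-.33
sc=np.array([(204,62),(256,22),(205,455-300)])/3+[205,230]-.33
print("tri",tri((T,tp),(S,sc)))
def box(p):return np.r_[r@np.array(p[:2])+c,p[2]]
for n,p in dict(grip=(-.02,.03,.09),mark=(-.056,.06,.055),win=(-.02,-.075,.045)).items():
    w=box(p);print(n,w,(proj(T,w)-[195,190])*3,(proj(S,w)-[205,230])*3)
# stand base corners
C=np.array([(82,82),(291,82),(291,262),(85,262)])/6+[350,235]-.33;C[:,0]=C[:,0]
Q=atz(T,C,.012);print("stand",Q,Q.mean(0),np.linalg.norm(np.diff(Q,axis=0),axis=1))
# wing tops
w1=np.array([(250,98),(247,217)])/6+[350,235]-.33
s1=np.array([(165,45),(250,385-300)])/6+[350,208]-.33
print(tri((T,w1),(S,s1)));print(atz(T,w1,.1))
E
```

```text
[[ 0.6086  0.1895  0.045 ]
 [ 0.6479 -0.0708  0.045 ]
 [ 0.4945 -0.0975  0.045 ]
 [ 0.4533  0.1653  0.045 ]] [0.2633 0.1558 0.2661]
box [0.5511 0.0466] 8.906973670249165 [[ 0.5719  2.8655]
 [ 3.083  -3.5604]
 [-1.5233 -1.5986]
 [-2.1316  2.2934]]
[[ 0.6464 -0.0709  0.045 ]
 [ 0.4927 -0.0969  0.045 ]]
tri [[ 0.6166  0.0074  0.0631  0.005 ]
 [ 0.6192 -0.0485  0.067   0.0051]
 [ 0.5313  0.0711  0.0812  0.0036]]
grip [0.5267 0.0732 0.09  ] [[159.0002 166.1857]] [[202.3774 151.6731]]
mark [0.4865 0.0973 0.055 ] [[133.7598 223.8896]] [[214.1128 231.2636]]
win [ 0.5429 -0.0305  0.045 ] [[306.0651 147.9553]] [[297.0355 103.8068]]
stand [[ 0.5237 -0.1815  0.012 ]
 [ 0.523  -0.2621  0.012 ]
 [ 0.4539 -0.2608  0.012 ]
 [ 0.4547 -0.1817  0.012 ]] [ 0.4888 -0.2215  0.012 ] [0.0806 0.0692 0.0791]
[[ 0.5104 -0.2369  0.096   0.0037]
 [ 0.4662 -0.2348  0.1084  0.0074]]
[[ 0.5115 -0.2352  0.1   ]
 [ 0.4692 -0.2334  0.1   ]]
```

Emit:
send_rows:
  motion: "0 0.033 0.0475 0 0 0 9.4;0 0.033 0.0475 0 0 0 9.4;0 0.033 0.0475 0 0 0 9.4;0 0.033 0.0475 0 0 0 9.4;0 0.033 0.0475 0 0 0 9.4"

```text
clock: 0.78
position: [0.4233, -0.3303, 0.2922]
ee_rot: [2.547, 1.838, -0.0]
force: [1.3, -1.0, -0.2]
width: 1.004
gripper_force: 0.0
```

Emit:
send_rows:
  motion: "0 0.033 0.0475 0 0 0 9.4;0 0.033 0.0475 0 0 0 9.4;0 0 0 0 0 0 0"

```text
clock: 1.15
position: [0.4911, -0.2319, 0.2923]
ee_rot: [-2.207, -2.235, -0.004]
force: [-0.5, -1.2, 0.5]
width: 0.997
gripper_force: 0.0
```

```bash
python3 - <<'E'
from h import *;from cell import arm
s=arm.observe();print(s["position"],R.from_rotvec(s["ee_rot"]).as_matrix().round(4).tolist())
m=arm.camera_model("wrist");p,d=arm.get_image("wrist");np.savez("pics/w1.npz",m=m,d=d,p=p)
print(proj(m,[(.489,-.236,.1),(.489,-.236,.012),(.4888,-.2215,.012)]))
cv2.imwrite("pics/w1.png",np.clip(p*1.6,0,255).astype(np.uint8))
E
```

```text
[ 0.49109149 -0.23190603  0.29231305] [[-0.0123, 0.9999, 0.0014], [0.9999, 0.0123, 0.0024], [0.0024, 0.0015, -1.0]]
[[310.02334896 231.23054968]
 [310.48163072 203.02421003]
 [310.42000026 187.09924749]]
```

View pics/w1.png

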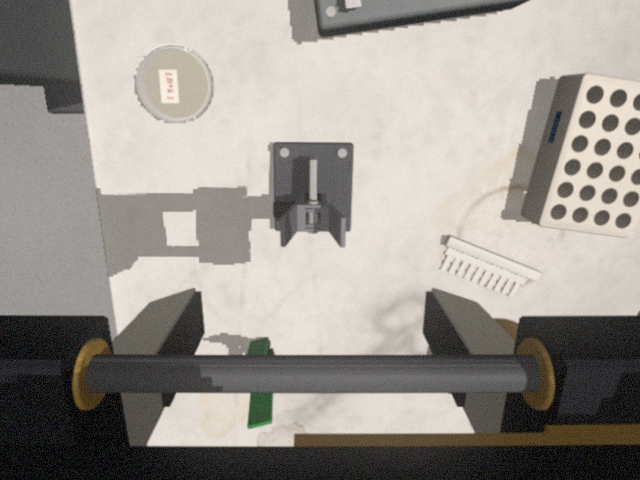

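The wrist view shows the stand at (313,187), the fin end at (313,180) and the clamp wings at (287,225) and (343,225). I'll zoom in to find the barrel's side.

```bash
python3 - <<'E'
from h import *
z=np.load("pics/w1.npz",allow_pickle=True);m=z["m"].item();p=z["p"];d=z["d"]
c=p[135:255,255:370];c=np.clip(255*(c/255.)**.5,0,255).astype(np.uint8)
a=cv2.resize(c,None,fx=4,fy=4,interpolation=cv2.INTER_CUBIC);
c=p[:60,290:];
cv2.imwrite("pics/z2.png",a);print(a.shape)
print(proj(m,[(.455,-.236,.034),(.523,-.236,.034)]).round(0))
v,u=np.mgrid[135:255,255:370];o,dd=ray(m,np.c_[u.ravel(),v.ravel()]);W=o+dd*d[135:255,255:370].reshape(-1,1)
ok=d[135:255,255:370].ravel()>0;W=W[ok]
for lo,hi in((.022,.04),(.04,.05),(.06,.075),(.075,.09),(.09,.115)):
    q=W[(W[:,2]>lo)&(W[:,2]<hi)];print(lo,len(q),np.percentile(q,[2,50,98],axis=0).round(4).tolist() if len(q) else'')
q=W[(W[:,2]>.085)]
for s_ in(q[q[:,0]<.489],q[q[:,0]>.489]): print(s_.mean(0).round(4),s_.min(0).round(4),s_.max(0).round(4))
E
```

```text
(480, 460, 3)
[[270. 208.]
 [350. 209.]]
0.022 287 [[0.4576, -0.2443, 0.0233], [0.4803, -0.2297, 0.0351], [0.5016, -0.1926, 0.0399]]
0.04 441 [[0.4593, -0.2392, 0.0401], [0.4901, -0.2152, 0.0437], [0.4995, -0.1934, 0.0459]]
0.06 1041 [[0.4767, -0.2472, 0.0603], [0.491, -0.2354, 0.0632], [0.5055, -0.225, 0.074]]
0.075 307 [[0.4733, -0.246, 0.0751], [0.5055, -0.2338, 0.0823], [0.5092, -0.2252, 0.0897]]
0.09 557 [[0.4687, -0.2462, 0.0905], [0.5082, -0.235, 0.1003], [0.5138, -0.2253, 0.1022]]
[ 0.4718 -0.2352  0.0969] [ 0.4685 -0.247   0.085 ] [ 0.475  -0.225   0.1024]
[ 0.5105 -0.235   0.0968] [ 0.5071 -0.2469  0.0852] [ 0.5141 -0.225   0.1036]
```

View pics/z2.png

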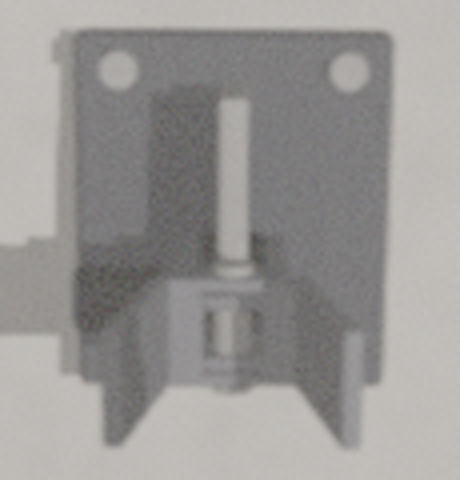

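The barrel is on the clamp's -x side (left), so the sensor already faces world -x. The clamp's centre is at (0.491,-0.2355) and its wing tops at z of about 0.103, which matches 0.012 + 0.091. Before moving over the box I'll check the shelf clearance and get the plate from top depth.

```bash
python3 - <<'E'
from h import *;from cell import arm
np.set_printoptions(precision=4,suppress=True)
T=arm.camera_model("top");d=np.load("pics/top0.npy")
uv=np.array([(200,98),(300,98),(200,112),(300,115),(300,105),(160,130),(300,10)])
o,r=ray(T,uv);print(o+r*np.array([d[v,u] for u,v in uv])[:,None])
tp=np.array([(251,50),(326,44)])/3+[195,190]-.33
P=atz(T,tp,.077);print("plate",P,P.mean(0),np.degrees(np.arctan2(*(P[1]-P[0])[[0,1]])))
print("plate-box pred", arm.observe()["joints"])
v,u=np.mgrid[195:220,270:315];o,r=ray(T,np.c_[u.ravel(),v.ravel()]);W=o+r*d[195:220,270:315].reshape(-1,1)
q=W[(W[:,2]>.065)&(W[:,2]<.09)];print(len(q),q.mean(0),q.min(0),q.max(0))
E
```

```text
[[ 0.784   0.134   0.2968]
 [ 0.78   -0.0508  0.2967]
 [ 0.7563  0.1326  0.2987]
 [ 0.7497 -0.0504  0.2901]
 [ 0.7665 -0.0508  0.2969]
 [ 0.7724  0.2589  0.143 ]
 [ 0.7501 -0.0696  0.6627]]
plate [[ 0.6133  0.0086  0.077 ]
 [ 0.6173 -0.0465  0.077 ]] [ 0.6153 -0.0189  0.077 ] 175.9259205083641
plate-box pred [ 0.6262  0.3314 -0.3609  1.7508  0.1295  1.0831  0.2288]
89 [ 0.6119 -0.0197  0.0743] [ 0.6052 -0.0479  0.0655] [0.6185 0.0095 0.0802]
```

Emit:
send_rows:
  motion: "0 0.018 0.038 0 0 0 0;0 0.018 0.038 0 0 0 0;0 0.018 0.038 0 0 0 0;0 0.018 0.038 0 0 0 0;0 0 0 0 0 0 0"

```text
clock: 1.82
position: [0.5612, -0.0828, 0.2921]
ee_rot: [-2.216, -2.226, -0.001]
force: [0.1, -0.7, -0.3]
width: 1.001
gripper_force: 0.0
```

```bash
python3 - <<'E'
from h import *;from cell import arm
np.set_printoptions(precision=4,suppress=True)
m=arm.camera_model("wrist");p,d=arm.get_image("wrist");np.savez("pics/w2.npz",m=m,d=d,p=p)
print(arm.observe()["position"],proj(m,[(.618,-.02,.077),(.527,.073,.09)]))
cv2.imwrite("pics/w2.png",np.clip(255*(p/255.)**.6,0,255).astype(np.uint8))
E
```

```text
[ 0.5605 -0.0851  0.2919] [[394.1145 131.4065]
 [258.8393 -23.1681]]
```

View pics/w2.png

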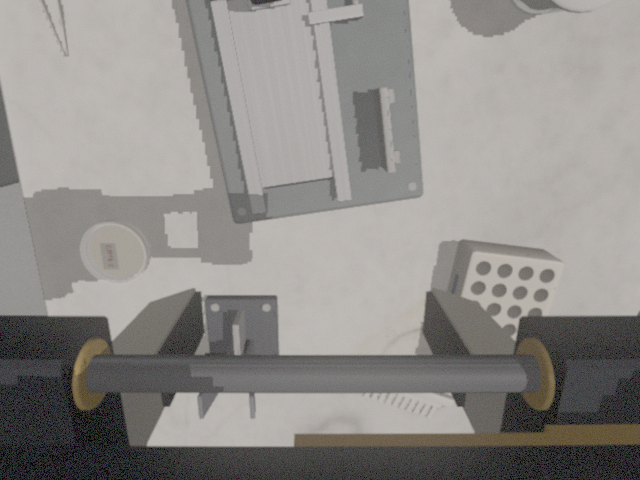

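The plate's top edge runs from (385,90) to (393,165) in this view. I'll fit it by depth, along with the box edges.

```bash
python3 - <<'E'
from h import *
from cell import arm
np.set_printoptions(precision=4,suppress=True)
z=np.load("pics/w2.npz",allow_pickle=True);m=z["m"].item();d=z["d"]
v,u=np.mgrid[0:240,180:440];o,r=ray(m,np.c_[u.ravel(),v.ravel()]);D=d[0:240,180:440].reshape(-1,1);W=(o+r*D)[D[:,0]>0]
def ax(q):
    x=q[:,:2]-q[:,:2].mean(0);w=np.linalg.eigh(x.T@x)[1][:,1];return w*np.sign(w[1])
a=W[(W[:,2]>.070)&(W[:,2]<.083)&(W[:,1]<.03)&(W[:,0]>.58)];w=ax(a);c=a.mean(0);t=(a-c)[:,:2]@w;n=(a-c)[:,:2]@[w[1],-w[0]]
print("plate",len(a),c,"z",np.median(a[:,2]),"yaw",np.degrees(np.arctan2(-w[0],w[1])),np.percentile(t,[1,99]),np.percentile(n,[1,50,99]))
dk=W[(abs(W[:,2]-.045)<.004)&(W[:,0]>.42)];print("deck z",np.median(dk[:,2]),len(dk))
# deck -y edge and +x edge: corners picked in image, at z=.045
P=atz(m,[(422,193),(233,222)],.045);print(P,np.linalg.norm(P[1]-P[0]),np.degrees(np.arctan2(P[0,1]-P[1,1],P[0,0]-P[1,0])))
S=arm.camera_model("scene")
# plate ends by two views (wrist+top)
T=arm.camera_model("top");tp=np.array([(251,48),(327,42)])/3+[195,190]-.33
print(tri((m,[(385,90),(393,165)]),(T,tp)), atz(m,[(385,90),(393,165)],.077))
E
```

```text
plate 826 [ 0.6128 -0.0192  0.0767] z 0.07711826139786224 yaw 9.324699704690723 [-0.0297  0.0289] [-0.0027 -0.0001  0.0033]
deck z 0.04529882719684469 21517
[[ 0.6497 -0.0707  0.045 ]
 [ 0.4944 -0.0959  0.045 ]] 0.15734953883985595 9.199626036829269
[[ 0.6119  0.008   0.0802  0.0048]
 [ 0.6219 -0.0463  0.0583  0.0005]] [[ 0.6101  0.0077  0.077 ]
 [ 0.6186 -0.0437  0.077 ]]
```

Emit:
send_rows:
  motion: "0 -0.0175 -0.0375 0 0 0 0;0 -0.0175 -0.0375 -0.02 0 0 0;0 -0.0175 -0.0375 -0.03 0 0 0;0 -0.0175 -0.0375 -0.03 0 0 0;0 0 0 0 0 0 0"

```text
clock: 2.5
position: [0.4858, -0.2408, 0.2097]
ee_rot: [-2.227, -2.21, 0.008]
force: [0.2, 0.2, 0.4]
width: 1.001
gripper_force: 0.0
```

Emit:
send_rows:
  motion: "0 0.001 -0.001 -0.038 0 0 0;0 0 0 -0.038 0 0 0;0 0 0 0 0 0 0"

```text
clock: 2.88
position: [0.4896, -0.2364, 0.1345]
ee_rot: [-2.218, -2.219, 0.004]
force: [-0.9, 0.4, 1.0]
width: 0.998
gripper_force: 0.0
```

```bash
python3 - <<'E'
from h import *;from cell import arm
s=arm.observe();print(s["position"],R.from_rotvec(s["ee_rot"]).as_matrix()[:,1:].round(3).tolist(),s["force"])
E
```

```text
[ 0.48960931 -0.23637595  0.13454401] [[1.0, -0.005], [0.001, 0.001], [-0.005, -1.0]] [-0.94359223  0.37890749  1.00279662]
```

Emit:
send_rows:
  motion: "0.4 0.001 0 0 0 0 0;1 0 0 0 0 0 0;1 0 0 0 0 0 0;1 0 0 0 0 0 0;1 0 0 0 0 0 0"
  force: 25

```text
clock: 3.5
position: [0.4925, -0.236, 0.1364]
ee_rot: [2.219, 2.224, -0.0]
force: [-2.0, -0.9, 0.9]
width: 0.509
gripper_force: 0.7
```

Emit:
send_rows:
  motion: "1 0 0 0 0 0 0;1 0 0 0 0 0 0"

```text
clock: 3.75
position: [0.4917, -0.2365, 0.1375]
ee_rot: [-2.219, -2.223, 0.003]
force: [-9.8, -0.1, 24.1]
width: 0.354
gripper_force: 25.3
```

Emit:
send_rows:
  motion: "1 0 0 0.004 0 0 0;1 0 0 0.004 0 0 0;1 0 0 0.01 0 0 0;1 0 0 0.02 0 0 0"

```text
clock: 4.25
position: [0.4922, -0.2357, 0.1743]
ee_rot: [-2.218, -2.223, 0.001]
force: [0.6, -0.7, -1.1]
width: 0.324
gripper_force: 24.9
```

Emit:
send_rows:
  motion: "1 0 0 0.04 0 0 0;1 0.012 0.024 0.02 0 0 0;1 0.024 0.044 0 0 0 2.3;1 0.028 0.05 0 0 0 2.3;1 0.028 0.05 0 0 0 2.3"

```text
clock: 4.88
position: [0.5854, -0.0666, 0.2349]
ee_rot: [2.08, 2.354, 0.001]
force: [0.1, -0.3, -0.7]
width: 0.324
gripper_force: 24.9
```

Emit:
send_rows:
  motion: "1 0.02 0.034 0 0 0 2.3;1 0.0085 0.0145 0 0 0 0;1 0 0 0 0 0 0"

```text
clock: 5.25
position: [0.6131, -0.0189, 0.2342]
ee_rot: [-2.032, -2.395, 0.0]
force: [-0.7, -0.6, -1.9]
width: 0.325
gripper_force: 24.9
```

```bash
python3 - <<'E'
from h import *;from cell import arm
s=arm.observe();M=R.from_rotvec(s["ee_rot"]).as_matrix();print(s["position"],np.degrees(np.arctan2(M[1,1],M[0,1])))
im={}
for n in("wrist","scene"):
    m=arm.camera_model(n);p,d=arm.get_image(n);np.savez(f"pics/{n}3.npz",m=m,d=d,p=p);im[n]=np.clip(255*(p/255.)**.6,0,255).astype(np.uint8)
    print(n,proj(m,[(.613,-.019,.077),s["position"]-[0,0,.122],s["position"]-[0,0,.047]]).round())
m=arm.camera_model("scene");c=proj(m,[(.613,-.019,.1)])[0].astype(int)
a=im["wrist"][60:460,140:540];b=cv2.resize(im["scene"][c[1]-65:c[1]+35,c[0]-50:c[0]+50],(400,400),interpolation=cv2.INTER_CUBIC);print(c)
cv2.imwrite("pics/z3.png",np.hstack([a,b]))
E
```

```text
[ 0.61314828 -0.01894938  0.23423504] 9.378875759340826
wrist [[314. 241.]
 [314. 261.]
 [314. 333.]]
scene [[281. 242.]
 [280. 232.]
 [278. 209.]]
[280 235]
```

View pics/z3.png

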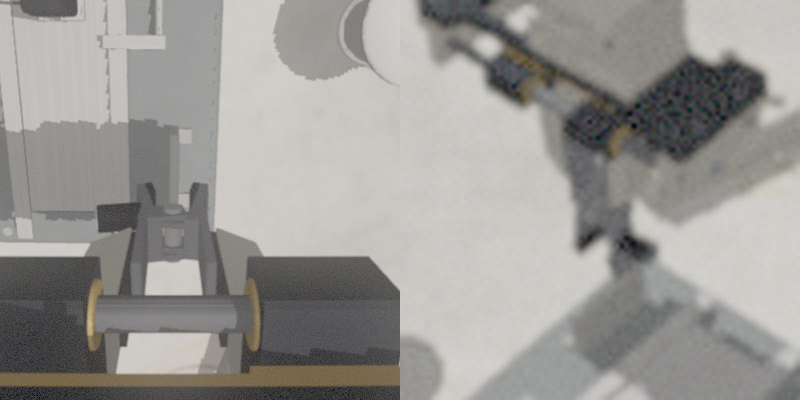

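The jaws straddle the plate (jaw tips at crop (147,185) and (200,185), plate at column 173), and the black barrel faces the window. I'll descend.

Emit:
send_rows:
  motion: "1 0 0 -0.02 0 0 0;1 0 0 -0.015 0 0 0;1 0 0 -0.01 0 0 0;1 0 0 0 0 0 0"

```text
clock: 5.85
position: [0.6125, -0.02, 0.1885]
ee_rot: [-2.033, -2.393, 0.002]
force: [-1.1, 0.6, -0.9]
width: 0.326
gripper_force: 24.9
```

Emit:
send_rows:
  motion: "1 0 0 -0.008 0 0 0;1 0 0 -0.003 0 0 0;1 0 0 -0.002 0 0 0;1 0 0 0 0 0 0"

```text
clock: 6.35
position: [0.613, -0.0194, 0.1762]
ee_rot: [-2.033, -2.395, 0.0]
force: [-0.2, -0.1, -0.7]
width: 0.322
gripper_force: 24.9
```

Emit:
send_rows:
  motion: "1 0 0 -0.003 0 0 0;1 0 0 -0.002 0 0 0;1 0 0 0 0 0 0"

```text
clock: 6.72
position: [0.6131, -0.0195, 0.1716]
ee_rot: [2.033, 2.395, 0.0]
force: [-1.5, -0.5, 3.3]
width: 0.325
gripper_force: 25.0
```

Emit:
send_rows:
  motion: "1 0 0 -0.002 0 0 0;1 0 0 0 0 0 0"

```text
clock: 6.98
position: [0.6133, -0.0194, 0.1713]
ee_rot: [2.033, 2.393, 0.001]
force: [-6.4, -1.2, 19.5]
width: 0.325
gripper_force: 25.0
```

Emit:
send_rows:
  motion: "0.6 0 0 -0.001 0 0 0;0.55 0 0 -0.001 0 0 0;0.5 0 0 -0.001 0 0 0;0.4 0 0 0 0 0 0;0.3 0 0 0 0 0 0"

```text
clock: 7.6
position: [0.613, -0.0195, 0.1661]
ee_rot: [-2.033, -2.395, 0.0]
force: [1.5, 1.1, 0.1]
width: 0.659
gripper_force: 0.0
```

```bash
python3 - <<'E'
from h import *;from cell import arm
s=arm.observe();print(s["position"],s["force"],s["width"])
m=arm.camera_model("wrist");p,d=arm.get_image("wrist");np.savez("pics/w4.npz",m=m,d=d,p=p)
v,u=np.mgrid[0:480,0:640];o,r=ray(m,np.c_[u.ravel(),v.ravel()]);W=o+r*d.reshape(-1,1)
a=R.from_euler('z',-9.2,degrees=True).as_matrix();B=(W-[.613,-.019,.045])@a.T
k=(d.ravel()>0)&(abs(B[:,0])<.03)&(abs(B[:,1])<.035)&(B[:,2]>.033)&(B[:,2]<.1)
q=B[k];h,e=np.histogram(q[:,2],np.arange(.033,.1,.003));print(list(zip(e.round(3),h)))
q=B[k&(abs(B[:,0])<.008)&(B[:,2]<.062)];print("pivot zone",np.percentile(q,[5,50,95],axis=0).round(4))
cv2.imwrite("pics/w4.png",np.clip(255*(p/255.)**.6,0,255).astype(np.uint8)[60:460,140:540])
E
```

```text
[ 0.61296102 -0.01949736  0.1660508 ] [1.49322079 1.06780231 0.13726381] 0.6586060284763934
[(np.float64(0.033), np.int64(131)), (np.float64(0.036), np.int64(48)), (np.float64(0.039), np.int64(114)), (np.float64(0.042), np.int64(196)), (np.float64(0.045), np.int64(336)), (np.float64(0.048), np.int64(1412)), (np.float64(0.051), np.int64(1455)), (np.float64(0.054), np.int64(245)), (np.float64(0.057), np.int64(281)), (np.float64(0.06), np.int64(312)), (np.float64(0.063), np.int64(320)), (np.float64(0.066), np.int64(339)), (np.float64(0.069), np.int64(359)), (np.float64(0.072), np.int64(368)), (np.float64(0.075), np.int64(368)), (np.float64(0.078), np.int64(356)), (np.float64(0.081), np.int64(324)), (np.float64(0.084), np.int64(325)), (np.float64(0.087), np.int64(740)), (np.float64(0.09), np.int64(81)), (np.float64(0.093), np.int64(44)), (np.float64(0.096), np.int64(32))]
pivot zone [[-0.0073 -0.0104  0.0384]
 [-0.0002  0.0016  0.0502]
 [ 0.0072  0.0122  0.0519]]
```

View pics/w4.png

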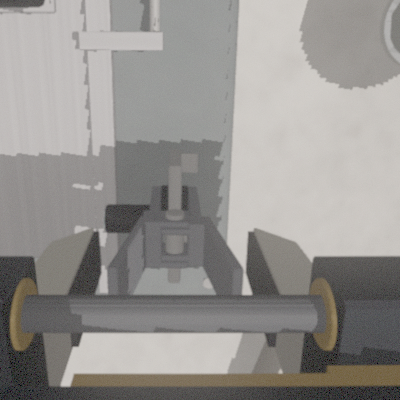

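The clip is seated: pivot features are 50 mm above the deck, against 51 mm on the stand. It is centred on the plate with the barrel facing the window. I'll retreat upward and go to the shutter grip, turning +90°.

Emit:
send_rows:
  motion: "0.3 0 0 0.03 0 0 0;0.3 0 0 0.035 0 0 0;0.1 -0.016 0.018 0.02 0 0 10;0 -0.02 0.022 0 0 0 10;0 -0.02 0.022 0 0 0 10"

```text
clock: 8.28
position: [0.5565, 0.0431, 0.2515]
ee_rot: [1.336, 2.843, 0.0]
force: [0.2, -0.6, 0.2]
width: 0.966
gripper_force: 0.0
```

Emit:
send_rows:
  motion: "0 -0.02 0.022 0 0 0 10;0 -0.01 0.008 0 0 0 10;0 0 0 0 0 0 10;0 0 0 0 0 0 10;0 0 0 0 0 0 10"

```text
clock: 8.9
position: [0.527, 0.0725, 0.2512]
ee_rot: [-0.009, -3.141, 0.0]
force: [-0.2, 0.2, -0.2]
width: 0.999
gripper_force: 0.0
```

Emit:
send_rows:
  motion: "0 0 0 0 0 0 9.8;0 0 0 0 0 0 0"

```text
clock: 9.15
position: [0.527, 0.0724, 0.251]
ee_rot: [0.248, -3.131, -0.001]
force: [0.4, -0.5, -0.5]
width: 1.002
gripper_force: 0.0
```

```bash
python3 - <<'E'
from h import *;from cell import arm
s=arm.observe();M=R.from_rotvec(s["ee_rot"]).as_matrix();print(s["position"],np.degrees(np.arctan2(M[1,1],M[0,1])),s["joints"].round(2))
m=arm.camera_model("wrist");p,d=arm.get_image("wrist");np.savez("pics/w5.npz",m=m,d=d,p=p)
v,u=np.mgrid[0:480,0:640];o,r=ray(m,np.c_[u.ravel(),v.ravel()]);W=o+r*d.reshape(-1,1)
k=(d.ravel()>0)&(abs(W[:,0]-.527)<.03)&(abs(W[:,1]-.073)<.03)&(W[:,2]>.08)&(W[:,2]<.1)
q=W[k];a=R.from_euler('z',-9.2,degrees=True).as_matrix();b=(q-q.mean(0))@a.T
print("grip",len(q),q.mean(0).round(4),np.percentile(b,[1,99],axis=0).round(4),proj(m,q.mean(0)).round())
cv2.imwrite("pics/w5.png",np.clip(255*(p/255.)**.6,0,255).astype(np.uint8))
E
```

```text
[0.52701535 0.07237344 0.25100689] 99.06364583893696 [ 0.39  0.46 -0.85  1.8   0.39  1.06  1.12]
grip 961 [0.5261 0.0731 0.0893] [[-0.0104 -0.0082 -0.0088]
 [ 0.0126  0.0079  0.0025]] [[316. 239.]]
```

View pics/w5.png

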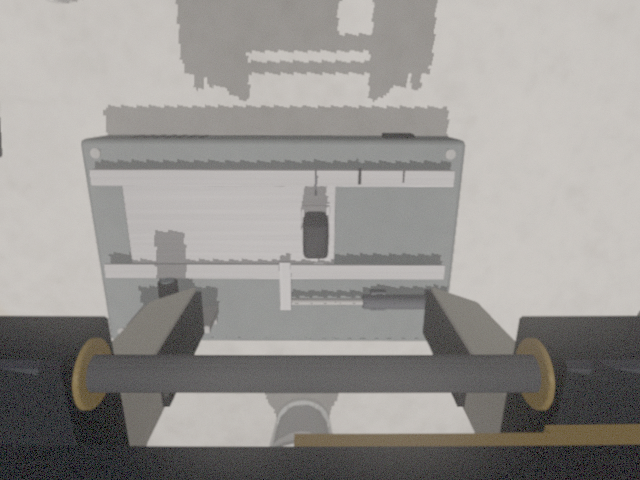

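The grip is centred under the tool at (316,235), with the pointer at the closed mark at column 316 and the half mark at column 360. I'll descend and grip.

Emit:
send_rows:
  motion: "0 -0.001 0.001 -0.04 0 0 0;0 0 0 -0.04 0 0 0;0 0 0 -0.03 0 0 0;0 0 0 -0.014 0 0 0;0.4 0 0 -0.002 0 0 0"
  force: 40

```text
clock: 9.82
position: [0.5259, 0.0736, 0.125]
ee_rot: [0.248, -3.131, 0.0]
force: [0.4, -0.2, 0.0]
width: 0.935
gripper_force: 0.0
```

Emit:
send_rows:
  motion: "1 0 0 0 0 0 0;1 0 0 0 0 0 0;1 0 0 0 0 0 0;1 0 0 0 0 0 0;1 0 0 0 0 0 0"

```text
clock: 10.45
position: [0.5261, 0.0735, 0.1254]
ee_rot: [-0.25, 3.131, -0.0]
force: [0.2, 0.4, 0.1]
width: 0.396
gripper_force: 0.0
```

Emit:
send_rows:
  motion: "1 0 0 0 0 0 0;1 0 0 0 0 0 0;1 0 0 0 0 0 0;1 0 0 0 0 0 0"

```text
clock: 10.95
position: [0.526, 0.0737, 0.1252]
ee_rot: [0.25, -3.132, -0.0]
force: [-0.4, 0.9, -0.1]
width: 0.171
gripper_force: 40.0
```

Emit:
send_rows:
  motion: "1 -0.0012 0.0074 0 0 0 0;1 -0.0012 0.0074 0 0 0 0;1 -0.0012 0.0074 0 0 0 0;1 -0.0012 0.0074 0 0 0 0;1 0 0 0 0 0 0"

```text
clock: 11.58
position: [0.5217, 0.1015, 0.1252]
ee_rot: [-0.248, 3.132, -0.005]
force: [2.0, -9.3, 3.8]
width: 0.17
gripper_force: 40.0
```

```bash
python3 - <<'E'
from h import *;from cell import arm
s=arm.observe();print(s["position"],s["force"],s["width"])
m=arm.camera_model("wrist");p,d=arm.get_image("wrist");np.savez("pics/w6.npz",m=m,d=d,p=p)
a=R.from_euler('z',9.2,degrees=True).as_matrix();g=np.array([.5261,.0731,0])
mk=g+a@np.array([-.036,.03,.055]);c=proj(m,mk)[0].astype(int);print(c)
x0,y0=max(c[0]-120,0),max(c[1]-60,0);e=p[y0:y0+150,x0:x0+240];print(x0,y0)
cv2.imwrite("pics/w6.png",cv2.resize(np.clip(255*(e/255.)**.6,0,255).astype(np.uint8),None,fx=3,fy=3,interpolation=cv2.INTER_CUBIC))
E
```

```text
[0.52165501 0.10153395 0.12518861] [ 1.97075709 -9.27886821  3.81075341] 0.17003227545272862
[318 225]
198 165
```

View pics/w6.png

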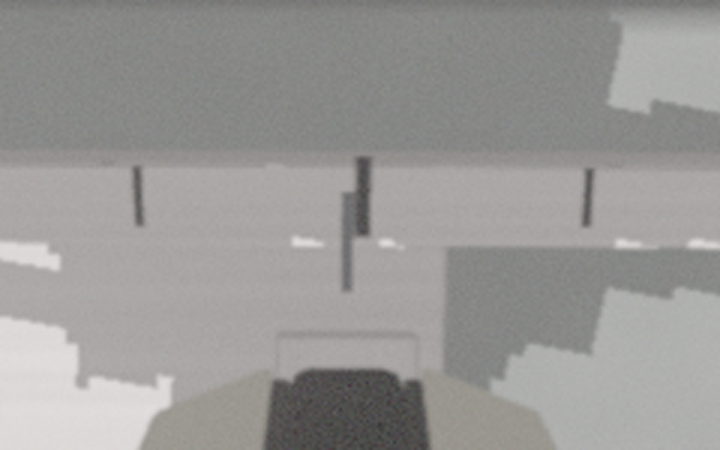

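The pointer at column 347 is 16 px (about 2.1 mm) short of the half mark at column 363. The outer marks at 139 and 588 give 7.5 px/mm. I'll move 2 mm more.

Emit:
send_rows:
  motion: "1 -0.0004 0.0021 0 0 0 0;1 0 0 0 0 0 0;1 0 0 0 0 0 0"

```text
clock: 12.0
position: [0.5215, 0.1029, 0.1252]
ee_rot: [-0.247, 3.132, -0.006]
force: [2.2, -10.0, 1.7]
width: 0.171
gripper_force: 40.0
```

```bash
python3 - <<'E'
from h import *;from cell import arm
s=arm.observe();print(s["position"],s["force"],s["width"])
m=arm.camera_model("wrist");p,d=arm.get_image("wrist")
S=arm.camera_model("scene");q,_=arm.get_image("scene");c=proj(S,[(.6,0,.1)])[0].astype(int)
e=np.hstack([cv2.resize(p[200:275,215:425],None,fx=2.2,fy=4,interpolation=cv2.INTER_CUBIC),cv2.resize(q[c[1]-40:c[1]+35,c[0]-35:c[0]+40],(300,300),interpolation=cv2.INTER_CUBIC)])
cv2.imwrite("pics/w7.png",np.clip(255*(e/255.)**.6,0,255).astype(np.uint8));print(e.shape)
for r0 in(222,226,230,234,238,242,250,258): print(r0,p[r0,225:415,1].astype(int)[75:115].tolist())
E
```

```text
[0.52145684 0.10292065 0.12519453] [ 2.15394903 -9.97666042  1.68850786] 0.17119222613971663
(300, 762, 3)
222 [123, 127, 127, 129, 127, 126, 123, 127, 126, 131, 124, 124, 106, 65, 46, 41, 45, 56, 97, 122, 130, 125, 128, 123, 125, 126, 125, 128, 127, 130, 127, 124, 124, 126, 125, 125, 127, 126, 125, 126]
226 [129, 126, 126, 127, 127, 124, 126, 124, 125, 126, 129, 123, 102, 65, 44, 41, 44, 60, 96, 122, 126, 127, 125, 127, 125, 125, 125, 125, 126, 127, 124, 126, 126, 124, 123, 128, 124, 126, 126, 126]
230 [128, 124, 125, 125, 129, 123, 127, 126, 125, 127, 123, 106, 76, 64, 64, 56, 50, 69, 103, 124, 127, 128, 125, 124, 127, 126, 126, 123, 125, 127, 125, 128, 125, 125, 126, 124, 127, 128, 129, 125]
234 [123, 124, 122, 126, 124, 125, 122, 126, 124, 122, 118, 108, 78, 67, 64, 54, 44, 66, 97, 120, 123, 124, 124, 125, 124, 123, 124, 124, 120, 122, 123, 123, 124, 124, 124, 123, 123, 122, 123, 121]
238 [127, 126, 125, 126, 125, 126, 126, 124, 126, 126, 123, 107, 77, 63, 62, 58, 45, 67, 103, 118, 126, 127, 126, 126, 123, 125, 124, 126, 123, 125, 127, 126, 127, 126, 126, 124, 127, 127, 127, 124]
242 [125, 123, 123, 117, 123, 124, 123, 123, 122, 122, 118, 107, 72, 62, 64, 53, 51, 71, 99, 122, 125, 123, 124, 118, 121, 121, 123, 123, 125, 124, 120, 121, 122, 123, 122, 123, 119, 121, 122, 122]
250 [123, 122, 121, 123, 122, 122, 120, 123, 118, 123, 122, 110, 76, 65, 73, 99, 119, 122, 122, 123, 124, 124, 121, 122, 124, 123, 121, 120, 123, 123, 121, 122, 124, 122, 123, 123, 120, 123, 122, 123]
258 [122, 118, 122, 120, 121, 123, 123, 125, 119, 122, 117, 104, 74, 65, 72, 92, 116, 123, 119, 119, 121, 124, 121, 121, 121, 121, 120, 120, 120, 122, 121, 122, 123, 120, 122, 119, 121, 123, 121, 124]
```

View pics/w7.png

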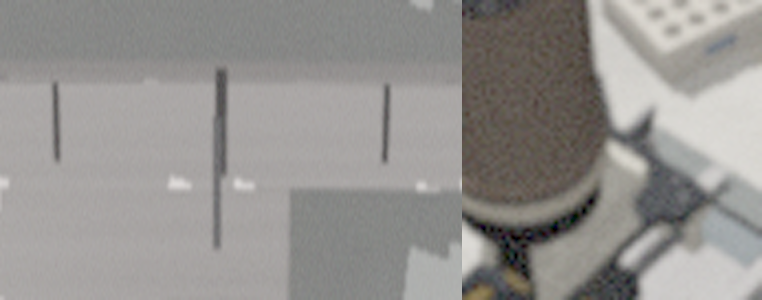

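The pointer is about 1.8 px (0.7 mm) short. One final nudge.

Emit:
send_rows:
  motion: "1 -0.0001 0.0008 0 0 0 0;1 0 0 0 0 0 0;1 0 0 0 0 0 0;1 0 0 0 0 0 0"

```text
clock: 12.6
position: [0.5213, 0.1037, 0.1252]
ee_rot: [-0.247, 3.132, -0.006]
force: [2.3, -9.1, 2.6]
width: 0.17
gripper_force: 40.0
```

```bash
python3 - <<'E'
from h import *;from cell import arm
p,d=arm.get_image("wrist");g=p[...,1].astype(float)
for lo,hi in((221,227),(248,262)):
    w=125-g[lo:hi,300:340].mean(0);w[w<15]=0;print(lo,(w*np.arange(300,340)).sum()/w.sum())
W=np.load("pics/w6.npz",allow_pickle=True)
# clip check with top camera: wings above plate
m=arm.camera_model("top");q,d=arm.get_image("top");v,u=np.mgrid[185:235,260:330];o,r=ray(m,np.c_[u.ravel(),v.ravel()]);X=o+r*d[185:235,260:330].reshape(-1,1)
k=X[(X[:,2]>.125)&(X[:,2]<.145)&(np.hypot(X[:,0]-.613,X[:,1]+.019)<.04)];print(len(k),k.mean(0) if len(k) else'',k[:,2].max() if len(k) else '')
s=arm.observe();print(s["clock"],s["force"])
E
```

```text
221 313.14404761904757
248 313.12444444444446
50 [ 0.61441427 -0.01876133  0.13135116] 0.13755558974152127
12.7 [ 2.1955918  -8.95996903  2.04970495]
```

The pointer is now on the half mark, with both at column 313.1. The clip is still on the plate with its top at z = 0.137, as expected for jaws on the deck.

```bash
python3 -c "
from cell import arm
print(arm.sign_off())"
```

```text
the job is handed in; nothing more can be done
None
```

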